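# Lay the tall bin down on the stop rail

### The job

Tip the tall open bin over towards the stop rail so that it lies back on the rail with its mouth out over it, its bottom edge staying where it stands. Let it down gently with the fingers all the way, without gripping, dragging or lifting it and without letting it drop, then leave it lying there; leave the things beside the board alone.

Things in the scene. Friction and masses are not known exactly. Their poses are not given: they have to be found in the camera images.
- tall_bin: Tall square open bin of bare sheet metal, empty, upright on the board: 70 x 70 mm outside, 170 mm tall, walls 3 mm, mouth 64 x 64 mm inside; about 0.35 kg. Origin: centre of underside; z up its axis; -x is its front (card holder), facing the stop rail. Overbalances at about 0.4 rad tilt; lies on the rail at about 1.2 rad. Fingertips fit in its mouth to draw it over and hold it back.
- bin_mouth (a point): Centre of the bin's mouth, level with its rim (170 mm above its origin along its z).
- bin_heel (a point): Middle of the bin's lower front edge, about which it tips (35 mm from its origin along its -x).
- board: Fixed plywood board, 270 (x) x 170 (y) x 12 mm thick, on which the bin stands. Origin: centre of its underside, on the bench; its -x points from the bin to the stop rail.
- stop: Fixed stop rail across the board, 150 mm long (y), 20 mm wide (x), with a round rubber top 38 mm above the board's top (50 mm above the bench). Origin: centre of its underside, on the board's top. At the start the bin's front stands about 95 to 110 mm away from the rail's middle line.
- short_bin: Bystander: a low bin of the same make, 70 x 70 mm, 80 mm tall. Origin: centre of its underside.
- jar: Bystander: amber glass jar with a dark lid, 64 mm across, 100 mm tall. Origin: centre of its underside.
- carton: Bystander: small cardboard box, 70 x 55 x 75 mm tall. Origin: centre of its underside.

How it is judged:
At the end, for the whole second after the job is handed in: The tall bin lies at rest on the stop rail (axis 1.0 to 1.45 rad from upright, pressing on the rail with over 0.3 N), its mouth more than 30 mm beyond the rail's middle line, within 0.3 rad of square to the rail, and its lower front edge within 30 mm of where it began (angle between tall_bin's own z axis and vertical between 1 and 1.45 rad and contact force between tall_bin and stop above 0.3 N and x of bin_mouth in the frame of stop below -0.03 m and angle between the y axis of tall_bin and the y axis of stop, either way round below 0.3 rad and distance of bin_heel from where it was at the start of the episode below 0.03 m and linear speed of tall_bin below 0.02 m/s and angular speed of tall_bin below 0.1 rad/s); the robot touches nothing.
It fails at once if the bin falls or is flung over (turns faster than 3.5 rad/s) (angular speed of tall_bin above 3.5 rad/s).
It fails at once if the bin is lifted: its lower front edge rises more than 15 mm off the board (z of bin_heel in the frame of board above 0.027 m).
It fails at once if the bin is dragged or carried: its lower front edge moves more than 40 mm (distance of bin_heel from where it was at the start of the episode above 0.04 m).
It fails at once if the bin is gripped or pressed hard (over 30 N from the fingers) (contact force between the fingers and tall_bin above 30 N).
It fails at once if a bystander is moved more than 20 mm (distance of any of short_bin, jar, carton from where it was at the start of the episode above 0.02 m).
It also fails if it takes over 45 s, if anything falls off the work surface, if the arm or the gripper's body presses on something with over 40 N, if the wrist force passes 120 N, or if a joint passes its speed limit or range.

### The arm

A 7-joint arm with a two-finger parallel gripper is mounted at the origin on the work surface. World frame = base frame: x ahead of the robot, y to its left, z up, the work surface at z = 0. Lengths are in m, angles in rad, forces in N, time in s.
With the tool pointing down it reaches from about 0.4 to 0.925 m from the base axis. Payload 5.6 kg.
Tool frame: the origin (TCP) lies at the very end of the fingers, on their centre line; the grasp point (between the pads) lies 19 mm behind it (ctrl.pinch_z is the distance from the TCP to the grasp point, in m); z points along the fingers, y is the line along which they close (so a half turn about z gives the same grasp; the last joint's range is limited). The gripper opens to 85 mm and grips with 20 to 120 N. Pads are 22 mm wide; open, the fingers measure 114 mm over their backs; the gripper's body (76 mm by 85 mm) begins 54 mm behind the grasp point. The pads swing forward as they close: fully open they stand 13 mm farther back than shut.
Start: joints at [1.12, 0.468, -0.012, 1.603, 0.006, 1.071, -0.056], TCP at [0.258, -0.597, 0.231] pointing down, gripper open.
Joint ranges: [-2.53, 2.53], [-0.31, 2.02], [-1.57, 1.55], [0.28, 2.44], [-1.29, 4.43], [0.15, 1.84], [-2.92, 2.92]. Speed limits (rad/s): [2.57, 2.57, 3.14, 3.14, 3.14, 3.14, 3.14].

### API

Orientations are given as a rotation vector (axis times angle).
In Python, from workcell import monitor, viewer, ctrl, finder gives the robot as it stands. The module is installed in compiled form; this text tells all that it offers.
- The arm moves only by the tool move_arm, never from a script. Its argument "moves" is a list of rows, each a list of 3 entries, a list of its own where there are three numbers: the finger opening in mm, from 0 to 85.4, then the shift along the tool's x, y, z in units of 40 mm (1.0 is 40 mm), then the turn, a rotation vector about the tool's x, y, z in units of 5 degrees (1.0 is 5 degrees). In form: [[fingers, [x, y, z], [wx, wy, wz]], ...]. A call has 1 to 12 rows; each row shifts and turns the commanded pose from where the row before left it, along the tool's axes as they then stand; what a row does not reach is not made up. A row lasts 1/10 s, in which the tool goes at most 50 mm and 8.59 degrees, less where a joint would pass 70% of its speed; a pose out of reach is approached as far as the arm can. A call is refused whole if a number of a shift passes 1 or a number of a turn 1, either way. A call with a gripper value outside its range is refused whole. The fingers move at their own pace and stop on an object; "grip_force" is the grip in N (left out, the last holds). Time passes only in rows, so rows that do not move let the fingers close. It gives the time, the measured TCP pose, the force, the opening and the grip force at its end, in the units of the state.
- monitor.get_state(): the state, without advancing time (a new reading comes with each control period).
- viewer.capture(name): name is "side" or "top" or "wrist"; returns a dict with "frame" (384x512x3 uint8, red, green, blue), "z_map" (384x512 float32, m along the optical axis (not along the pixel's ray), 0 where there is no reading), "intrinsics" (3x3 intrinsics, pixels), "extrinsics" (4x4, takes a point from world to camera coordinates). Camera axes: x right, y up, looking along -z (the intrinsics and any distortion apply to the point x, -y, -z); pixel columns grow to the right and rows downward; lengths in m; the calibration is good to about 2 mm. The wrist camera is an equidistant fisheye: a pixel r from the principal point sees the ray r / f radians off the axis. A picture is of the moment at which its call begins.
- ctrl.sign_off(): hands the job in; it is judged then, once.
Trained networks look in a picture, given as the dict that the camera call returned (one of the last four; its "shot" number tells which), for a name from the list of things; names that differ only in an ending like _2 or _b are one class to them, and where a whole thing is asked for, a point or a joint stands for the part that bears it (a point fixed in the world has none). Each returns a list of dicts, best first, with "score" (0 to 1); they miss things now and then, are a little off and sometimes report something else, mostly with a low value. They report only what shows in the picture. A call takes as long as a camera call.
- finder.spot_in(query, picture): "centre" ([row, column] in pixels, amid what is visible of it).
- finder.silhouettes(query, picture): "mask" (384x512 bool, what is visible of it) and "centre" ([row, column] in pixels, amid what is visible of it).
The state is a dict: "clock": time; "q": joint angles; "qd": joint speeds; "joint_torque": joint torques, N m; "tcp_pos": TCP position; "tcp_rot": TCP orientation; "ft_force": force on the tool from outside, world axes, zero at the start; "ft_torque": the same for the moment, N m; "opening": finger opening in m; "gripper_force": force on a finger pad.
Only numpy, scipy, OpenCV 4.12 (cv2) and the standard library are available. Lean on these libraries where they do the work, as an engineer would, in place of code of your own. Each camera call takes 0.05 s, during which the arm holds its last target. There are 200 camera calls.

## Working session

There is one attempt and no reset: what is moved stays moved. The work goes in short steps, Python scripts to look and compute and a tool call to move; the robot and the scene stay as the last step left them, time stands still between calls to the robot, and variables do not carry over. Pictures are saved under pics/ and viewed, at most 10 in all, crops included, and the job is handed in when it is done.

Besides the shell and the picture viewer there is one more tool, called as a command line: name --argument value ..., lists and objects as JSON in quotes. move_arm: Moves the arm, as the interface text tells. Its arguments: {"type":"object","properties":{"moves":{"type":"array","items":{"type":"array"}},"grip_force":{"type":"number"}},"required":["moves"]}

```bash
mkdir -p pics; cat > h.py <<'E'
import numpy as np, cv2
from workcell import monitor, viewer, ctrl, finder
def pts(p, mask=None):
    K=np.array(p["intrinsics"]);E=np.array(p["extrinsics"]);z=p["z_map"]
    r,c=np.indices(z.shape); m=z>0
    if mask is not None: m&=mask
    r,c,d=r[m],c[m],z[m]
    X=np.stack([(c-K[0,2])/K[0,0]*d,-(r-K[1,2])/K[1,1]*d,-d,np.ones(len(d))])
    return (np.linalg.inv(E)@X)[:3].T
def save(p,n): cv2.imwrite(f"pics/{n}.png",cv2.cvtColor(p["frame"],cv2.COLOR_RGB2BGR))
E
python3 - <<'E'
from h import *
np.set_printoptions(precision=4,suppress=True)
for cam in ("top","side"):
    p=viewer.capture(cam); save(p,cam+"0")
    for n in ("tall_bin","stop","board","short_bin","jar","carton"):
        s=finder.silhouettes(n,p)
        for d in s[:2]:
            P=pts(p,d["mask"]); print(cam,n,round(d["score"],2),np.round(d["centre"]),len(P))
            if len(P):
                zt=np.percentile(P[:,2],98); T=P[P[:,2]>zt-.008]
                print("  ztop",zt,"top min",np.percentile(T,2,axis=0),"max",np.percentile(T,98,axis=0), cv2.minAreaRect((T[:,:2]*1000).astype(np.float32)))
a=cv2.imread("pics/top0.png");b=cv2.imread("pics/side0.png")
cv2.imwrite("pics/both0.png",cv2.resize(np.hstack([a,b]),(800,300)))
print(monitor.get_state())
E
```

```text
top tall_bin 0.8 [171. 330.] 1910
  ztop 0.18316994553669483 top min [ 0.5941 -0.1601  0.1757] max [ 0.6701 -0.0846  0.1847] ((632.6761474609375, -123.07147216796875), (70.89156341552734, 71.1766128540039), 9.186341285705566)
top stop 0.78 [236. 336.] 579
  ztop 0.05236490541380508 top min [ 0.4843 -0.1982  0.0449] max [ 0.5158 -0.056   0.0524] ((500.36041259765625, -127.50382232666016), (19.330730438232422, 150.04733276367188), 8.118144989013672)
top board 0.77 [222. 320.] 5796
  ztop 0.049991580803009514 top min [ 0.4844 -0.1984  0.0431] max [ 0.5163 -0.0557  0.0524] ((500.3595275878906, -127.88025665283203), (19.730939865112305, 150.77622985839844), 8.174652099609375)
top board 0.55 [162. 388.] 1061
  ztop 0.07824926262817929 top min [ 0.6287 -0.3184  0.0717] max [ 0.6977 -0.2584  0.0785] ((664.1240844726562, -289.4430847167969), (71.22398376464844, 56.71255874633789), 15.137787818908691)
top short_bin 0.73 [223. 411.] 1380
  ztop 0.08170036937865162 top min [ 0.4627 -0.3479  0.0739] max [ 0.5495 -0.2614  0.0829] ((505.6473083496094, -306.05157470703125), (70.02195739746094, 71.38
[... 1635 characters left out ...]
p 0.07819221051505759 top min [ 0.6287 -0.3187  0.0708] max [ 0.6776 -0.2642  0.0787] ((653.033447265625, -292.9613037109375), (41.296836853027344, 63.01344680786133), 18.352975845336914)
{'clock': 0.7, 'q': array([ 1.12  ,  0.4675, -0.0116,  1.6027,  0.006 ,  1.0714, -0.0563]), 'qd': array([ 0.0003,  0.0009, -0.0015,  0.001 ,  0.0016,  0.0012, -0.0002]), 'joint_torque': array([  0.0003, -53.2087,   0.0213, -25.1593,   0.0114,   0.0011,
         0.    ]), 'tcp_pos': array([ 0.2578, -0.5967,  0.2313]), 'tcp_rot': array([ 3.0764,  0.636 , -0.    ]), 'ft_force': array([0.3665, 0.9031, 0.2917]), 'ft_torque': array([ 0.0526, -0.0282, -0.0117]), 'gripper_force': 0.0, 'opening': 0.0852316540062657}
```

View pics/both0.png

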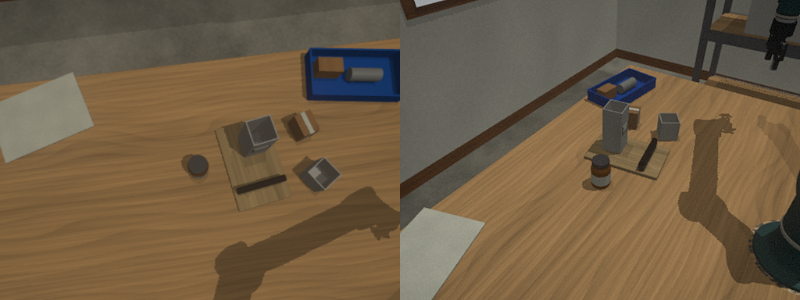

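```bash
cat > plan.py <<'E'
from h import *
from scipy.spatial.transform import Rotation as R, Slerp
PSI=np.radians(8.7); HEEL=np.array([.599,-.1277,.012]); BX=np.array([np.cos(PSI),np.sin(PSI),0]); UP=np.array([0,0,1.])
BY=np.cross(UP,BX)
def rot(th): # tool x=BX,y=-BY,z=down, then turned th about tool y
    return R.from_matrix(np.stack([BX,-BY,-UP],1))*R.from_rotvec([0,th,0])
def binpt(t,u,w,v=0): # bin-frame point (from heel) at tilt t
    return HEEL+BX*(u*np.cos(t)-w*np.sin(t))+UP*(u*np.sin(t)+w*np.cos(t))+BY*v
def rows(goals, op, start=None):
    """goals: (pos, Rotation, n rows); prints rounded rows from the measured pose"""
    s=monitor.get_state(); p,r=(np.array(s["tcp_pos"]),R.from_rotvec(s["tcp_rot"])) if start is None else start
    out=[]
    for P,Q,n in goals:
        p0,sl=p.copy(),Slerp([0,1],R.concatenate([r,Q]))
        for k in range(1,n+1):
            d=np.round(r.inv().apply(p0+(P-p0)*k/n-p)/.04,2)+0.; w=np.round((r.inv()*sl(k/n)).as_rotvec()/np.radians(5),2)+0.
            p=p+r.apply(d*.04); r=r*R.from_rotvec(w*np.radians(5)); out.append([op,d.tolist(),w.tolist()])
    for i in range(0,len(out),12): print(str(out[i:i+12]).replace(' ',''))
    return p,r
E
python3 - <<'E'
from plan import *
P=binpt(0,.025,.170+.06); print(P)
s=monitor.get_state()
rows([((s["tcp_pos"]+P)/2+[0,0,.04],rot(0),9),(P,rot(-.3),12)],10)
E
```

```text
[ 0.62371235 -0.12391848  0.242     ]
[[10,[0.73,-0.4,-0.13],[0.0,0.0,0.33]],[10,[0.71,-0.42,-0.12],[0.0,0.0,0.32]],[10,[0.71,-0.45,-0.13],[0.0,0.0,0.33]],[10,[0.69,-0.46,-0.12],[0.0,0.0,0.32]],[10,[0.67,-0.48,-0.13],[0.0,0.0,0.33]],[10,[0.67,-0.5,-0.13],[0.0,0.0,0.32]],[10,[0.64,-0.52,-0.12],[0.0,0.0,0.33]],[10,[0.64,-0.53,-0.13],[0.0,0.0,0.33]],[10,[0.61,-0.56,-0.12],[0.0,0.0,0.32]],[10,[0.45,-0.43,0.07],[0.0,-0.29,0.0]],[10,[0.46,-0.43,0.06],[0.0,-0.28,0.0]],[10,[0.45,-0.43,0.05],[0.0,-0.29,0.0]]]
[[10,[0.46,-0.43,0.04],[0.0,-0.29,0.0]],[10,[0.45,-0.43,0.03],[0.0,-0.28,0.0]],[10,[0.46,-0.42,0.01],[0.0,-0.29,0.0]],[10,[0.46,-0.43,0.0],[0.0,-0.29,0.0]],[10,[0.45,-0.43,0.0],[0.0,-0.28,0.0]],[10,[0.46,-0.43,-0.02],[0.0,-0.29,0.0]],[10,[0.46,-0.43,-0.03],[0.0,-0.28,0.0]],[10,[0.45,-0.43,-0.05],[0.0,-0.29,0.0]],[10,[0.46,-0.43,-0.05],[0.0,-0.29,0.0]]]
```

move_arm --moves '[[10,[0.73,-0.4,-0.13],[0,0,0.33]],[10,[0.71,-0.42,-0.12],[0,0,0.32]],[10,[0.71,-0.45,-0.13],[0,0,0.33]],[10,[0.69,-0.46,-0.12],[0,0,0.32]],[10,[0.67,-0.48,-0.13],[0,0,0.33]],[10,[0.67,-0.5,-0.13],[0,0,0.32]],[10,[0.64,-0.52,-0.12],[0,0,0.33]],[10,[0.64,-0.53,-0.13],[0,0,0.33]],[10,[0.61,-0.56,-0.12],[0,0,0.32]],[10,[0.45,-0.43,0.07],[0,-0.29,0]],[10,[0.46,-0.43,0.06],[0,-0.28,0]],[10,[0.45,-0.43,0.05],[0,-0.29,0]]]'

```text
clock: 1.9
tcp_pos: [0.4869, -0.3003, 0.2682]
tcp_rot: [3.124, 0.238, -0.118]
ft_force: [0.9, -0.3, 0.1]
opening: 0.0102
gripper_force: 0.0
```

move_arm --moves '[[10,[0.46,-0.43,0.04],[0,-0.29,0]],[10,[0.45,-0.43,0.03],[0,-0.28,0]],[10,[0.46,-0.42,0.01],[0,-0.29,0]],[10,[0.46,-0.43,0],[0,-0.29,0]],[10,[0.45,-0.43,0],[0,-0.28,0]],[10,[0.46,-0.43,-0.02],[0,-0.29,0]],[10,[0.46,-0.43,-0.03],[0,-0.28,0]],[10,[0.45,-0.43,-0.05],[0,-0.29,0]],[10,[0.46,-0.43,-0.05],[0,-0.29,0]],[10,[0,0,0],[0,0,0]]]'

```text
clock: 2.9
tcp_pos: [0.6255, -0.1188, 0.2404]
tcp_rot: [3.077, 0.245, -0.466]
ft_force: [-0.6, -0.4, -0.2]
opening: 0.0101
gripper_force: 0.0
```

```bash
python3 - <<'E'
from plan import *
p=viewer.capture("side"); w=viewer.capture("wrist")
a=cv2.resize(p["frame"][80:240,200:360],(400,400),interpolation=cv2.INTER_CUBIC); b=cv2.resize(w["frame"],(400,300)); b=np.vstack([b,np.zeros((100,400,3),np.uint8)])
cv2.imwrite("pics/pre.png",cv2.cvtColor(np.hstack([a,b]),cv2.COLOR_RGB2BGR))
s=monitor.get_state(); print(s["tcp_pos"],s["tcp_rot"],s["q"])
P=binpt(0,.025,.135); print(P)
rows([(binpt(0,.025,.165),rot(-.3),4),(P,rot(-.3),6)],10)
E
```

```text
[ 0.62383933 -0.12334866  0.24136597] [ 3.07456497  0.23626757 -0.46621346] [ 0.20298707  0.60675897 -0.15270625  1.3916874   0.15204679  1.4463009
 -1.39460954]
[ 0.62371235 -0.12391848  0.147     ]
[[10,[0.12,0.0,0.38],[0.0,0.0,0.0]],[10,[0.12,0.01,0.39],[0.0,0.01,0.01]],[10,[0.11,0.0,0.38],[0.0,0.0,0.0]],[10,[0.12,0.0,0.39],[0.0,0.0,0.01]],[10,[0.04,0.0,0.12],[0.0,0.0,0.0]],[10,[0.03,0.0,0.12],[0.0,0.0,0.0]],[10,[0.04,0.0,0.12],[0.0,0.0,0.0]],[10,[0.04,0.0,0.12],[0.0,0.0,0.0]],[10,[0.04,0.0,0.12],[0.0,0.0,0.0]],[10,[0.03,0.0,0.12],[0.0,0.0,0.0]]]
```

View pics/pre.png

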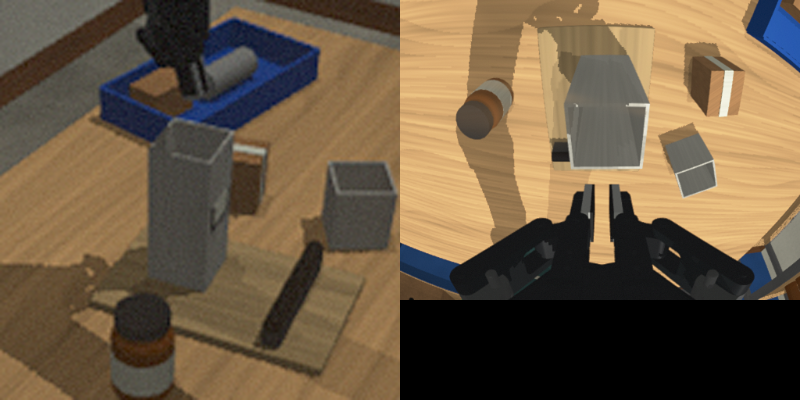

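move_arm --moves '[[10,[0.12,0,0.38],[0,0,0]],[10,[0.12,0,0.39],[0,0,0]],[10,[0.11,0,0.38],[0,0,0]],[10,[0.12,0,0.39],[0,0,0]],[10,[0.04,0,0.12],[0,0,0]],[10,[0.03,0,0.12],[0,0,0]],[10,[0.04,0,0.12],[0,0,0]],[10,[0.04,0,0.12],[0,0,0]],[10,[0,0,0],[0,0,0]]]'

```text
clock: 3.9
tcp_pos: [0.6234, -0.1238, 0.157]
tcp_rot: [3.075, 0.234, -0.466]
ft_force: [-0.6, 0.6, -0.9]
opening: 0.01
gripper_force: 0.0
```

```bash
cat >> plan.py <<'E'
def upose(t,rel,w,side,mar=0.):
    """TCP pose touching front inner wall (side='f') or rear rim ('r') of the bin at tilt t"""
    c,s_=np.cos(rel),np.sin(rel)
    if side=='f': u=.003+.011*c+mar
    else: u=.067-.011*c-((.170-w)+.011*s_)/c*s_-mar
    return binpt(t,u,w),rot(t-rel)
def tilt():
    p=viewer.capture("side"); d=finder.silhouettes("tall_bin",p); P=pts(p,d[0]["mask"])-HEEL
    x,y,z=P@BX,P@BY,P[:,2]; m=(abs(y)<.06)&(abs(x)<.25)&(z>.02)
    # side cam sees +y face: its points lie in a plane; outline in (x,z)
    f=np.stack([x,z],1)[m&(y>.022)]; r=cv2.minAreaRect((f*1000).astype(np.float32))
    print("tilt rect",np.round(r[0]),np.round(r[1]),round(r[2],1),"n",len(f)); return p,d[0]
E
python3 - <<'E'
from plan import *
s=monitor.get_state(); print(s["clock"],s["tcp_pos"],s["ft_force"])
print((s["tcp_pos"]-HEEL)@BX,(s["tcp_pos"]-HEEL)@BY)
p,d=tilt()
g=[]
for t,rel in((0,.35),(.1,.45),(.2,.55),(.28,.63)): 
    P,Q=upose(t,rel,.142,'f'); g.append((P,Q,6 if g else 4))
rows(g,10)
E
```

```text
3.9 [ 0.62338932 -0.12378621  0.15700241] [-0.57042614  0.59943881 -0.851498  ]
0.024700696081349532 0.00017960703690499688
tilt rect [ 35. 104.] [168.  71.] 89.5 n 1191
[[10,[-0.06,0.0,0.04],[0.0,-0.14,0.0]],[10,[-0.07,0.0,0.05],[0.0,-0.15,0.0]],[10,[-0.06,0.0,0.04],[0.0,-0.14,0.0]],[10,[-0.06,0.0,0.05],[0.0,-0.14,0.0]],[10,[-0.06,0.0,0.02],[0.0,0.0,0.0]],[10,[-0.06,0.0,0.02],[0.0,0.0,0.0]],[10,[-0.05,0.0,0.02],[0.0,0.0,0.0]],[10,[-0.06,0.0,0.01],[0.0,0.0,0.0]],[10,[-0.06,0.0,0.02],[0.0,0.0,0.0]],[10,[-0.06,0.0,0.02],[0.0,0.0,0.0]],[10,[-0.06,0.0,0.02],[0.0,0.0,0.0]],[10,[-0.05,0.0,0.03],[0.0,0.0,0.0]]]
[[10,[-0.06,0.0,0.02],[0.0,0.0,0.0]],[10,[-0.05,0.0,0.03],[0.0,0.0,0.0]],[10,[-0.06,0.0,0.02],[0.0,0.0,0.0]],[10,[-0.06,0.0,0.03],[0.0,0.0,0.0]],[10,[-0.04,0.0,0.02],[0.0,0.0,0.0]],[10,[-0.05,0.0,0.03],[0.0,0.0,0.0]],[10,[-0.04,0.0,0.02],[0.0,0.0,0.0]],[10,[-0.04,0.0,0.03],[0.0,0.0,0.0]],[10,[-0.04,0.0,0.02],[0.0,0.0,0.0]],[10,[-0.05,0.0,0.02],[0.0,0.0,0.0]]]
```

move_arm --moves '[[10,[-0.06,0,0.04],[0,-0.14,0]],[10,[-0.07,0,0.05],[0,-0.15,0]],[10,[-0.06,0,0.04],[0,-0.14,0]],[10,[-0.06,0,0.05],[0,-0.14,0]],[10,[-0.06,0,0.02],[0,0,0]],[10,[-0.06,0,0.02],[0,0,0]],[10,[-0.05,0,0.02],[0,0,0]],[10,[-0.06,0,0.01],[0,0,0]],[10,[-0.06,0,0.02],[0,0,0]],[10,[-0.06,0,0.02],[0,0,0]],[10,[-0.06,0,0.02],[0,0,0]],[10,[-0.05,0,0.03],[0,0,0]]]'

```text
clock: 5.2
tcp_pos: [0.5925, -0.1287, 0.1542]
tcp_rot: [3.059, 0.233, -0.541]
ft_force: [0.0, 0.2, 0.7]
opening: 0.0103
gripper_force: 0.3
```

```bash
python3 - <<'E'
from plan import *
p,d=tilt(); s=monitor.get_state(); print(s["clock"],s["tcp_pos"],s["ft_force"])
P,Q=upose(.13,.48,.142,'f');print(P)
E
```

```text
tilt rect [23. 97.] [ 71. 159.] 6.8 n 1198
5.3 [ 0.59237084 -0.12876162  0.15415393] [ 0.02046671 -0.57661347  0.0039855 ]
[ 0.59330751 -0.12857107  0.15445552]
```

move_arm --moves '[[10,[-0.06,0,0.02],[0,0,0]],[10,[-0.05,0,0.03],[0,0,0]],[10,[-0.06,0,0.02],[0,0,0]],[10,[-0.06,0,0.03],[0,0,0]],[10,[-0.04,0,0.02],[0,0,0]],[10,[-0.05,0,0.03],[0,0,0]],[10,[-0.04,0,0.02],[0,0,0]],[10,[-0.04,0,0.03],[0,0,0]],[10,[-0.04,0,0.02],[0,0,0]],[10,[-0.05,0,0.02],[0,0,0]],[10,[0,0,0],[0,0,0]]]'

```text
clock: 6.4
tcp_pos: [0.5709, -0.132, 0.1517]
tcp_rot: [3.059, 0.233, -0.541]
ft_force: [0.7, -0.3, -0.4]
opening: 0.0099
gripper_force: 0.2
```

```bash
python3 - <<'E'
from plan import *
p,d=tilt(); s=monitor.get_state(); print(s["clock"],s["tcp_pos"],s["ft_force"])
cv2.imwrite("pics/t28.png",cv2.cvtColor(cv2.resize(p["frame"][80:230,200:350],(500,500),interpolation=cv2.INTER_CUBIC),cv2.COLOR_RGB2BGR))
P,Q=upose(.28,.63,.142,'f');print(P, R.from_rotvec(s["tcp_rot"]).as_matrix()[:,2],Q.as_matrix()[:,2])
rows([(*upose(.34,.70,.143,'f'),5),(*upose(.40,.78,.143,'f'),8),(*upose(.44,.8,.143,'f'),8)],10)
E
```

```text
tilt rect [10. 94.] [ 72. 170.] 15.8 n 1249
6.5 [ 0.57125053 -0.13190036  0.15182305] [ 0.31243189 -0.37893971  0.09818654]
[ 0.57150288 -0.13190765  0.15175527] [-0.33882538 -0.05198413 -0.93941206] [-0.33895239 -0.051867   -0.93937271]
[[10,[-0.04,0.0,0.02],[0.0,-0.02,0.0]],[10,[-0.04,0.0,0.02],[0.0,-0.03,0.0]],[10,[-0.04,0.0,0.02],[0.0,-0.02,0.0]],[10,[-0.04,0.0,0.02],[0.0,-0.02,0.0]],[10,[-0.04,0.0,0.02],[0.0,-0.03,0.0]],[10,[-0.02,0.0,0.02],[0.0,-0.03,0.0]],[10,[-0.02,0.0,0.02],[0.0,-0.03,0.0]],[10,[-0.03,0.0,0.01],[0.0,-0.02,0.0]],[10,[-0.02,0.0,0.02],[0.0,-0.03,0.0]],[10,[-0.02,0.0,0.02],[0.0,-0.03,0.0]],[10,[-0.02,0.0,0.02],[0.0,-0.03,0.0]],[10,[-0.03,0.0,0.02],[0.0,-0.03,0.0]]]
[[10,[-0.02,0.0,0.02],[0.0,-0.03,0.0]],[10,[-0.01,0.0,0.01],[0.0,0.03,0.0]],[10,[-0.02,0.0,0.01],[0.0,0.03,0.0]],[10,[-0.01,0.0,0.02],[0.0,0.03,0.0]],[10,[-0.01,0.0,0.01],[0.0,0.03,0.0]],[10,[-0.02,0.0,0.01],[0.0,0.03,0.0]],[10,[-0.01,0.0,0.01],[0.0,0.03,0.0]],[10,[-0.02,0.0,0.01],[0.0,0.02,0.0]],[10,[-0.01,0.0,0.01],[0.0,0.03,0.0]]]
```

View pics/t28.png

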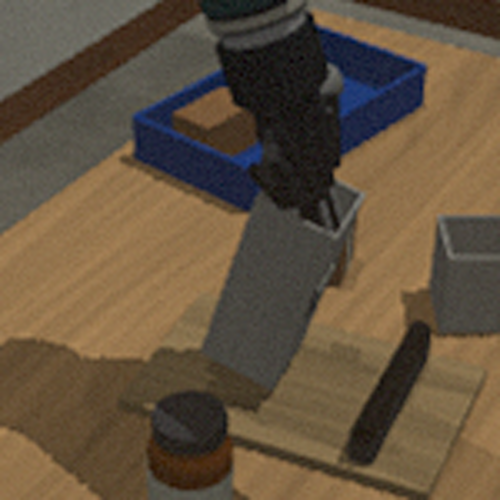

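move_arm --moves '[[10,[-0.04,0,0.02],[0,-0.02,0]],[10,[-0.04,0,0.02],[0,-0.03,0]],[10,[-0.04,0,0.02],[0,-0.02,0]],[10,[-0.04,0,0.02],[0,-0.02,0]],[10,[-0.04,0,0.02],[0,-0.03,0]],[10,[-0.02,0,0.02],[0,-0.03,0]],[10,[-0.02,0,0.02],[0,-0.03,0]],[10,[-0.03,0,0.01],[0,-0.02,0]],[10,[-0.02,0,0.02],[0,-0.03,0]],[10,[-0.02,0,0.02],[0,-0.03,0]],[10,[-0.02,0,0.02],[0,-0.03,0]],[10,[-0.03,0,0.02],[0,-0.03,0]]]'

```text
clock: 7.7
tcp_pos: [0.5564, -0.1338, 0.1497]
tcp_rot: [3.05, 0.233, -0.577]
ft_force: [2.4, 1.2, 8.6]
opening: 0.0102
gripper_force: 5.4
```

```bash
python3 - <<'E'
from plan import *
p,d=tilt(); s=monitor.get_state(); print(s["clock"],s["tcp_pos"],s["ft_force"])
E
```

```text
tilt rect [  0. 100.] [ 72. 186.] 20.5 n 1258
7.8 [ 0.55594866 -0.13384523  0.14966163] [1.10988198 1.1689543  8.28352695]
```

```bash
python3 - <<'E'
from plan import *
rows([(*upose(.37,.73,.152,'f'),6)],10)
E
```

```text
[[10,[-0.02,0.0,-0.03],[0.0,0.03,0.0]],[10,[-0.01,0.0,-0.03],[0.0,0.03,0.0]],[10,[-0.02,0.01,-0.03],[0.0,0.03,0.0]],[10,[-0.02,0.0,-0.03],[0.0,0.02,0.01]],[10,[-0.01,0.0,-0.03],[0.0,0.03,0.0]],[10,[-0.02,0.0,-0.03],[0.0,0.03,0.0]]]
```

move_arm --moves '[[10,[-0.02,0,-0.03],[0,0.03,0]],[10,[-0.01,0,-0.03],[0,0.03,0]],[10,[-0.02,0,-0.03],[0,0.03,0]],[10,[-0.02,0,-0.03],[0,0.03,0]],[10,[-0.01,0,-0.03],[0,0.03,0]],[10,[-0.02,0,-0.03],[0,0.03,0]],[10,[0,0,0],[0,0,0]]]'

```text
clock: 8.5
tcp_pos: [0.5536, -0.1347, 0.1566]
tcp_rot: [3.055, 0.232, -0.559]
ft_force: [-0.3, 0.4, 0.0]
opening: 0.0098
gripper_force: 0.1
```

```bash
python3 - <<'E'
from plan import *
p,d=tilt(); s=monitor.get_state(); print(s["clock"],s["tcp_pos"],s["ft_force"],s["gripper_force"])
print(upose(.37,.73,.152,'f')[0])
cv2.imwrite("pics/t37.png",cv2.cvtColor(cv2.resize(p["frame"][80:230,200:350],(500,500),interpolation=cv2.INTER_CUBIC),cv2.COLOR_RGB2BGR))
E
```

```text
tilt rect [ 1. 97.] [ 72. 179.] 21.4 n 1261
8.6 [ 0.55357612 -0.13463065  0.15643432] [ 0.84281106  0.27143579 -0.29329132] 0.07062759643304162
[ 0.55498597 -0.13443509  0.15776274]
```

View pics/t37.png

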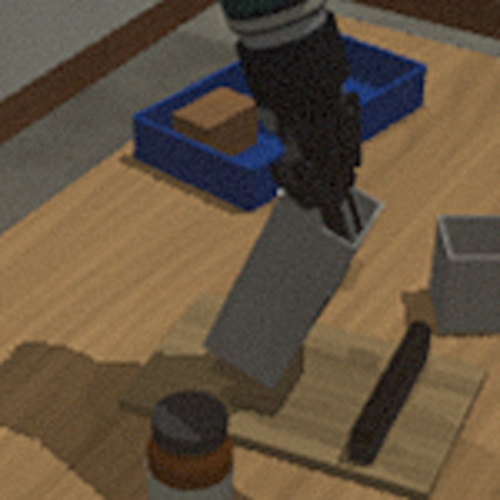

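```bash
python3 - <<'E'
from plan import *
rows([(*upose(.44,.76,.151,'f'),11)],10)
E
```

```text
[[10,[-0.02,0.0,0.01],[0.0,0.04,0.0]],[10,[-0.01,0.0,0.02],[0.0,0.05,0.0]],[10,[-0.02,0.0,0.01],[0.0,0.04,0.0]],[10,[-0.01,0.0,0.01],[0.0,0.05,0.0]],[10,[-0.02,0.0,0.02],[0.0,0.04,0.0]],[10,[-0.01,0.0,0.01],[0.0,0.04,0.0]],[10,[-0.02,0.0,0.01],[0.0,0.05,0.0]],[10,[-0.01,0.0,0.02],[0.0,0.04,0.0]],[10,[-0.02,0.0,0.01],[0.0,0.05,0.0]],[10,[-0.02,0.0,0.01],[0.0,0.04,0.0]],[10,[-0.01,0.0,0.01],[0.0,0.04,0.0]]]
```

move_arm --moves '[[10,[-0.02,0,0.01],[0,0.04,0]],[10,[-0.01,0,0.02],[0,0.05,0]],[10,[-0.02,0,0.01],[0,0.04,0]],[10,[-0.01,0,0.01],[0,0.05,0]],[10,[-0.02,0,0.02],[0,0.04,0]],[10,[-0.01,0,0.01],[0,0.04,0]],[10,[-0.02,0,0.01],[0,0.05,0]],[10,[-0.01,0,0.02],[0,0.04,0]],[10,[-0.02,0,0.01],[0,0.05,0]],[10,[-0.02,0,0.01],[0,0.04,0]]]'

```text
clock: 9.6
tcp_pos: [0.5458, -0.1358, 0.1536]
tcp_rot: [3.068, 0.234, -0.501]
ft_force: [0.7, 0.5, -0.3]
opening: 0.01
gripper_force: 0.0
```

```bash
python3 - <<'E'
from plan import *
p,d=tilt(); s=monitor.get_state(); print(s["clock"],s["tcp_pos"],s["ft_force"],s["gripper_force"])
rows([(*upose(.5,.82,.151,'f'),11)],10)
E
```

```text
tilt rect [-2. 94.] [ 69. 171.] 24.0 n 1217
9.7 [ 0.54569931 -0.13584036  0.15371675] [-0.66469693  0.19946265 -0.4313104 ] 0.0
[[10,[-0.02,0.0,0.02],[0.0,0.0,0.0]],[10,[-0.01,0.0,0.01],[0.0,0.01,0.0]],[10,[-0.02,0.0,0.02],[0.0,0.0,0.0]],[10,[-0.02,0.0,0.01],[0.0,0.01,0.0]],[10,[-0.01,0.0,0.02],[0.0,0.0,0.0]],[10,[-0.02,0.0,0.01],[0.0,0.0,0.0]],[10,[-0.02,0.0,0.02],[0.0,0.01,0.0]],[10,[-0.02,0.0,0.02],[0.0,0.0,0.0]],[10,[-0.01,0.0,0.01],[0.0,0.01,0.0]],[10,[-0.02,0.0,0.02],[0.0,0.0,0.0]],[10,[-0.02,0.0,0.01],[0.0,0.0,0.0]]]
```

move_arm --moves '[[10,[-0.02,0,0.02],[0,0,0]],[10,[-0.01,0,0.01],[0,0.01,0]],[10,[-0.02,0,0.02],[0,0,0]],[10,[-0.02,0,0.01],[0,0.01,0]],[10,[-0.01,0,0.02],[0,0,0]],[10,[-0.02,0,0.01],[0,0,0]],[10,[-0.02,0,0.02],[0,0.01,0]],[10,[-0.02,0,0.02],[0,0,0]]]'

```text
clock: 10.5
tcp_pos: [0.5389, -0.1369, 0.1505]
tcp_rot: [3.069, 0.234, -0.497]
ft_force: [-0.8, 0.2, 0.7]
opening: 0.0101
gripper_force: 0.0
```

```bash
python3 - <<'E'
from plan import *
p,d=tilt(); s=monitor.get_state(); print(s["clock"],s["tcp_pos"],s["ft_force"],s["gripper_force"], s["q"])
cv2.imwrite("pics/t46.png",cv2.cvtColor(cv2.resize(p["frame"][80:230,200:350],(500,500),interpolation=cv2.INTER_CUBIC),cv2.COLOR_RGB2BGR))
E
```

```text
tilt rect [-7. 93.] [ 71. 173.] 27.1 n 1253
10.6 [ 0.53879961 -0.13688541  0.15042183] [0.11459324 0.13638381 0.06364657] 0.0 [ 0.24639281  0.57668978 -0.15047641  1.67502841  0.17392381  1.21360599
 -1.39885247]
```

View pics/t46.png

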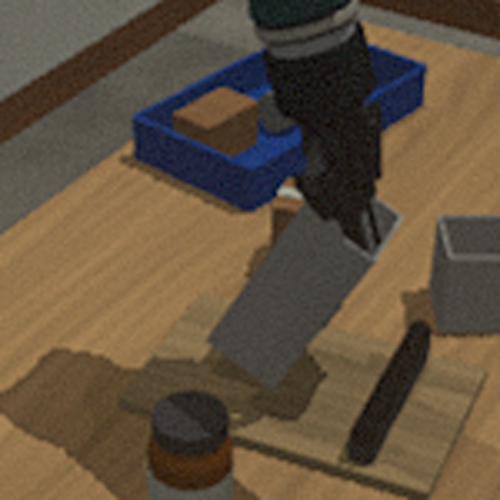

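```bash
cat >> plan.py <<'E'
def uw(t):
    s=monitor.get_state(); q=s["tcp_pos"]-HEEL; x,z=q@BX,q[2]
    return x*np.cos(t)+z*np.sin(t), -x*np.sin(t)+z*np.cos(t), np.arcsin(R.from_rotvec(s["tcp_rot"]).as_matrix()[:,2]@BX)
E
python3 - <<'E'
from plan import *
t=.473; u,w,th=uw(t); print(u,w,th)
g=[]
for k in range(1,7):
    T=t+.055*k; g.append((binpt(T,u,w+.0005*k),rot(th+.055*k),4))
rows(g,10)
E
```

```text
0.008848347813966498 0.1509661120977286 -0.32146531716958743
[[10,[-0.04,0.0,0.03],[0.0,0.16,0.0]],[10,[-0.04,0.0,0.04],[0.0,0.16,0.0]],[10,[-0.04,0.0,0.03],[0.0,0.15,0.0]],[10,[-0.04,0.0,0.03],[0.0,0.16,0.0]],[10,[-0.04,0.0,0.03],[0.0,0.16,0.0]],[10,[-0.04,0.0,0.04],[0.0,0.16,0.0]],[10,[-0.04,0.0,0.03],[0.0,0.15,0.0]],[10,[-0.05,0.0,0.03],[0.0,0.16,0.0]],[10,[-0.04,0.0,0.04],[0.0,0.16,0.0]],[10,[-0.04,0.0,0.03],[0.0,0.16,0.0]],[10,[-0.04,0.0,0.03],[0.0,0.15,0.0]],[10,[-0.04,0.0,0.04],[0.0,0.16,0.0]]]
[[10,[-0.04,0.0,0.03],[0.0,0.16,0.0]],[10,[-0.04,0.0,0.04],[0.0,0.16,0.0]],[10,[-0.04,0.0,0.03],[0.0,0.15,0.0]],[10,[-0.04,0.0,0.03],[0.0,0.16,0.0]],[10,[-0.04,0.0,0.03],[0.0,0.16,0.0]],[10,[-0.04,0.0,0.04],[0.0,0.16,0.0]],[10,[-0.04,0.0,0.03],[0.0,0.15,0.0]],[10,[-0.05,0.0,0.04],[0.0,0.16,0.0]],[10,[-0.04,0.0,0.03],[0.0,0.16,0.0]],[10,[-0.04,0.0,0.04],[0.0,0.16,0.0]],[10,[-0.04,0.0,0.03],[0.0,0.15,0.0]],[10,[-0.04,0.0,0.03],[0.0,0.16,0.0]]]
```

move_arm --moves '[[10,[-0.04,0,0.03],[0,0.16,0]],[10,[-0.04,0,0.04],[0,0.16,0]],[10,[-0.04,0,0.03],[0,0.15,0]],[10,[-0.04,0,0.03],[0,0.16,0]],[10,[-0.04,0,0.03],[0,0.16,0]],[10,[-0.04,0,0.04],[0,0.16,0]],[10,[-0.04,0,0.03],[0,0.15,0]],[10,[-0.05,0,0.03],[0,0.16,0]],[10,[0,0,0],[0,0,0]]]'

```text
clock: 11.5
tcp_pos: [0.523, -0.1394, 0.144]
tcp_rot: [3.099, 0.235, -0.329]
ft_force: [-0.9, 0.8, 0.8]
opening: 0.0102
gripper_force: 0.0
```

```bash
python3 - <<'E'
from plan import *
p,d=tilt(); s=monitor.get_state(); print(s["clock"],s["tcp_pos"],s["ft_force"],s["gripper_force"],uw(.583))
E
```

```text
tilt rect [-26.  92.] [ 71. 177.] 38.3 n 1330
11.6 [ 0.52366795 -0.13921937  0.1441367 ] [ 0.1991646  -0.51290788  0.92131444] 0.0 (np.float64(0.009126012490160929), np.float64(0.15226437134887405), np.float64(-0.21106204760976935))
```

```bash
python3 - <<'E'
from plan import *
t=.668; u,w,th=uw(t); print(u,w,th)
g=[]
for k in range(1,7):
    T=t+.055*k; g.append((binpt(T,u,w),rot(th+.055*k),4))
rows(g,10)
E
```

```text
0.02201995691546129 0.15093987009295992 -0.21106204760976935
[[10,[-0.04,0.0,0.04],[0.0,0.16,0.0]],[10,[-0.04,0.0,0.03],[0.0,0.16,0.0]],[10,[-0.04,0.0,0.04],[0.0,0.15,0.0]],[10,[-0.03,0.0,0.03],[0.0,0.16,0.0]],[10,[-0.04,0.0,0.04],[0.0,0.16,0.0]],[10,[-0.04,0.0,0.03],[0.0,0.16,0.0]],[10,[-0.04,0.0,0.04],[0.0,0.15,0.0]],[10,[-0.04,0.0,0.03],[0.0,0.16,0.0]],[10,[-0.04,0.0,0.04],[0.0,0.16,0.0]],[10,[-0.04,0.0,0.03],[0.0,0.16,0.0]],[10,[-0.03,0.0,0.04],[0.0,0.15,0.0]],[10,[-0.04,0.0,0.03],[0.0,0.16,0.0]]]
[[10,[-0.04,0.0,0.04],[0.0,0.16,0.0]],[10,[-0.04,0.0,0.03],[0.0,0.16,0.0]],[10,[-0.04,0.0,0.04],[0.0,0.15,0.0]],[10,[-0.04,0.0,0.04],[0.0,0.16,0.0]],[10,[-0.04,0.0,0.04],[0.0,0.16,0.0]],[10,[-0.04,0.0,0.03],[0.0,0.16,0.0]],[10,[-0.03,0.0,0.03],[0.0,0.15,0.0]],[10,[-0.04,0.0,0.04],[0.0,0.16,0.0]],[10,[-0.04,0.0,0.04],[0.0,0.16,0.0]],[10,[-0.04,0.0,0.03],[0.0,0.16,0.0]],[10,[-0.04,0.0,0.04],[0.0,0.15,0.0]],[10,[-0.04,0.0,0.03],[0.0,0.16,0.0]]]
```

move_arm --moves '[[10,[-0.04,0,0.04],[0,0.16,0]],[10,[-0.04,0,0.03],[0,0.16,0]],[10,[-0.04,0,0.04],[0,0.15,0]],[10,[-0.03,0,0.03],[0,0.16,0]],[10,[-0.04,0,0.04],[0,0.16,0]],[10,[-0.04,0,0.03],[0,0.16,0]],[10,[-0.04,0,0.04],[0,0.15,0]],[10,[-0.04,0,0.03],[0,0.16,0]],[10,[-0.04,0,0.04],[0,0.16,0]],[10,[-0.04,0,0.03],[0,0.16,0]],[10,[-0.03,0,0.04],[0,0.15,0]],[10,[-0.04,0,0.03],[0,0.16,0]]]'

```text
clock: 12.8
tcp_pos: [0.5033, -0.1423, 0.1298]
tcp_rot: [3.128, 0.238, -0.071]
ft_force: [-0.7, -0.8, 0.9]
opening: 0.0102
gripper_force: 0.0
```

```bash
python3 - <<'E'
from plan import *
p,d=tilt(); s=monitor.get_state(); print(s["clock"],s["tcp_pos"],s["ft_force"],s["gripper_force"],uw(.833),s["q"])
cv2.imwrite("pics/t83.png",cv2.cvtColor(cv2.resize(p["frame"][80:230,200:350],(500,500),interpolation=cv2.INTER_CUBIC),cv2.COLOR_RGB2BGR))
E
```

```text
tilt rect [-39.  84.] [ 71. 173.] 47.8 n 1336
12.9 [ 0.50266878 -0.14247721  0.12968228] [-0.88561738 -0.1997177   0.87992884] 0.0 (np.float64(0.021523301553359603), np.float64(0.15127436683173412), np.float64(-0.046548592036026334)) [ 0.35670409  0.42187961 -0.18945547  1.95623169  0.12663789  0.81837366
 -1.32628258]
```

View pics/t83.png

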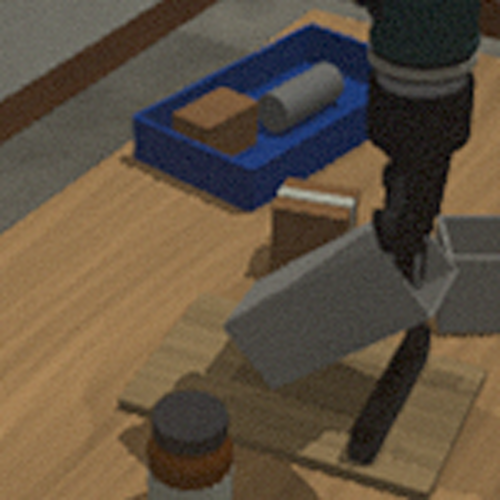

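```bash
python3 - <<'E'
from plan import *
t=.834; u,w,th=uw(t)
g=[]
for k in range(1,7):
    f=k/6; T=t+.36*f; g.append((binpt(T,u+(.018-u)*f,w+(.160-w)*f),rot(th+(.1-th)*f),4))
rows(g,10)
E
```

```text
[[10,[-0.05,0.0,0.04],[0.0,0.07,0.0]],[10,[-0.05,0.0,0.03],[0.0,0.07,0.0]],[10,[-0.05,0.0,0.04],[0.0,0.07,0.0]],[10,[-0.05,0.0,0.04],[0.0,0.07,0.0]],[10,[-0.05,0.0,0.04],[0.0,0.07,0.0]],[10,[-0.05,0.0,0.04],[0.0,0.07,0.0]],[10,[-0.05,0.0,0.04],[0.0,0.07,0.0]],[10,[-0.05,0.0,0.04],[0.0,0.07,0.0]],[10,[-0.05,0.0,0.04],[0.0,0.07,0.0]],[10,[-0.05,0.0,0.04],[0.0,0.07,0.0]],[10,[-0.05,0.0,0.04],[0.0,0.07,0.0]],[10,[-0.05,0.0,0.04],[0.0,0.07,0.0]]]
[[10,[-0.05,0.0,0.05],[0.0,0.07,0.0]],[10,[-0.04,0.0,0.04],[0.0,0.07,0.0]],[10,[-0.05,0.0,0.04],[0.0,0.07,0.0]],[10,[-0.05,0.0,0.05],[0.0,0.07,0.0]],[10,[-0.04,0.0,0.05],[0.0,0.07,0.0]],[10,[-0.05,0.0,0.04],[0.0,0.07,0.0]],[10,[-0.04,0.0,0.05],[0.0,0.07,0.0]],[10,[-0.05,0.0,0.04],[0.0,0.07,0.0]],[10,[-0.04,0.0,0.05],[0.0,0.07,0.0]],[10,[-0.05,0.0,0.05],[0.0,0.07,0.0]],[10,[-0.04,0.0,0.05],[0.0,0.07,0.0]],[10,[-0.05,0.0,0.05],[0.0,0.07,0.0]]]
```

move_arm --moves '[[10,[-0.05,0,0.04],[0,0.07,0]],[10,[-0.05,0,0.03],[0,0.07,0]],[10,[-0.05,0,0.04],[0,0.07,0]],[10,[-0.05,0,0.04],[0,0.07,0]],[10,[-0.05,0,0.04],[0,0.07,0]],[10,[-0.05,0,0.04],[0,0.07,0]],[10,[-0.05,0,0.04],[0,0.07,0]],[10,[-0.05,0,0.04],[0,0.07,0]],[10,[-0.05,0,0.04],[0,0.07,0]],[10,[-0.05,0,0.04],[0,0.07,0]],[10,[-0.05,0,0.04],[0,0.07,0]],[10,[-0.05,0,0.04],[0,0.07,0]]]'

```text
clock: 14.1
tcp_pos: [0.4793, -0.146, 0.1112]
tcp_rot: [-3.13, -0.238, -0.043]
ft_force: [-2.6, -0.5, 2.4]
opening: 0.0101
gripper_force: 0.0
```

```bash
python3 - <<'E'
from plan import *
p,d=tilt(); s=monitor.get_state(); print(s["clock"],s["tcp_pos"],s["ft_force"],s["gripper_force"],uw(1.014),s["q"])
E
```

```text
tilt rect [-60.  81.] [ 86. 192.] 52.6 n 1380
14.2 [ 0.47891186 -0.14600167  0.11102952] [-3.24819426 -0.46859027  2.34346978] 0.0 (np.float64(0.019875720493632773), np.float64(0.15546031653835726), np.float64(0.026631556516814085)) [ 0.40501818  0.39175653 -0.20190976  2.06511192  0.10769535  0.66993317
 -1.28384843]
```

```bash
python3 - <<'E'
from plan import *
p,d=tilt(); w=viewer.capture("wrist")
a=cv2.resize(p["frame"][100:220,230:350],(400,400),interpolation=cv2.INTER_CUBIC); b=cv2.resize(w["frame"][130:384,100:440],(400,300)); b=np.vstack([b,np.zeros((100,400,3),np.uint8)])
cv2.imwrite("pics/t100.png",cv2.cvtColor(np.hstack([a,b]),cv2.COLOR_RGB2BGR))
# +y face points only, fit lower(front) edge direction
P=pts(p,d["mask"])-HEEL; x,y,z=P@BX,P@BY,P[:,2]; m=(abs(y-.035)<.006)&(z>0)
f=np.stack([x,z],1)[m]*1000; h=cv2.convexHull(f.astype(np.float32))[:,0]
print(np.round(cv2.approxPolyDP(h[:,None],6,True)[:,0]),len(f))
E
```

```text
tilt rect [-60.  83.] [ 85. 189.] 52.7 n 1377
[[  34.   52.]
 [  28.   69.]
 [-104.  149.]
 [-143.   93.]
 [   2.    3.]] 1327
```

View pics/t100.png

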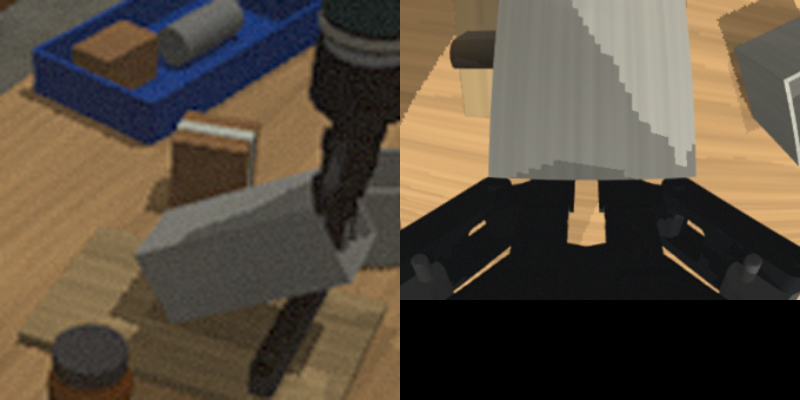

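move_arm --moves '[[10,[0,0,-0.05],[0,0,0]],[10,[0,0,-0.05],[0,0,0]],[10,[0,0,-0.05],[0,0,0]],[10,[0,0,-0.05],[0,0,0]],[10,[0,0,0],[0,0,0]]]'

```text
clock: 14.85
tcp_pos: [0.4794, -0.1461, 0.1198]
tcp_rot: [-3.131, -0.238, -0.043]
ft_force: [-1.2, -1.2, 2.1]
opening: 0.01
gripper_force: 0.0
```

```bash
cat >> plan.py <<'E'
def hull():
    p=viewer.capture("side"); d=finder.silhouettes("tall_bin",p)[0]
    P=pts(p,d["mask"])-HEEL; x,y,z=P@BX,P@BY,P[:,2]; m=(abs(y-.035)<.006)&(z>0)
    f=np.stack([x,z],1)[m]*1000; h=cv2.approxPolyDP(cv2.convexHull(f.astype(np.float32)),6,True)[:,0]
    a=h[h[:,1].argmin()]; b=h[h[:,0].argmin()]; t=np.arctan2(a[0]-b[0],b[1]-a[1]); print(np.round(h).tolist(),"t",t); return p,t
E
python3 - <<'E'
from plan import *
p,t=hull(); s=monitor.get_state(); print(s["clock"],s["tcp_pos"],s["ft_force"],s["gripper_force"],uw(t))
u,w,th=uw(t); P,Q=upose(1.2,1.1,.163,'r',.002)
U=P-HEEL; print("end",P)
u1=(U@BX)*np.cos(1.2)+U[2]*np.sin(1.2); g=[]
for k in range(1,5):
    f=k/4; T=t+(1.2-t)*f; g.append((binpt(T,u+(u1-u)*f,w+(.163-w)*f),rot(th+(.1-th)*f),4))
rows(g,10)
E
```

```text
[[33.0, 64.0], [-109.0, 162.0], [-143.0, 91.0], [2.0, 3.0]] t 1.0231788
14.95 [ 0.47906893 -0.14613303  0.11952487] [-3.1216256   0.22482679  1.61086139] 0.005277988930174615 (np.float64(0.028625350402889285), np.float64(0.15957888075780102), np.float64(0.026692716168496604))
end [ 0.45849533 -0.14920024  0.09622567]
[[10,[-0.04,0.0,0.03],[0.0,0.05,0.0]],[10,[-0.03,0.0,0.04],[0.0,0.06,0.0]],[10,[-0.04,0.0,0.03],[0.0,0.05,0.0]],[10,[-0.03,0.0,0.03],[0.0,0.05,0.0]],[10,[-0.04,0.0,0.03],[0.0,0.05,0.0]],[10,[-0.03,0.0,0.04],[0.0,0.06,0.0]],[10,[-0.04,0.0,0.03],[0.0,0.05,0.0]],[10,[-0.03,0.0,0.04],[0.0,0.05,0.0]],[10,[-0.04,0.0,0.03],[0.0,0.05,0.0]],[10,[-0.03,0.0,0.04],[0.0,0.06,0.0]],[10,[-0.04,0.0,0.03],[0.0,0.05,0.0]],[10,[-0.03,0.0,0.04],[0.0,0.05,0.0]]]
[[10,[-0.03,0.0,0.04],[0.0,0.05,0.0]],[10,[-0.04,0.0,0.03],[0.0,0.06,0.0]],[10,[-0.03,0.0,0.04],[0.0,0.05,0.0]],[10,[-0.04,0.0,0.03],[0.0,0.05,0.0]]]
```

move_arm --moves '[[10,[-0.04,0,0.03],[0,0.05,0]],[10,[-0.03,0,0.04],[0,0.06,0]],[10,[-0.04,0,0.03],[0,0.05,0]],[10,[-0.03,0,0.03],[0,0.05,0]],[10,[-0.04,0,0.03],[0,0.05,0]],[10,[-0.03,0,0.04],[0,0.06,0]],[10,[-0.04,0,0.03],[0,0.05,0]],[10,[-0.03,0,0.04],[0,0.05,0]],[10,[-0.04,0,0.03],[0,0.05,0]],[10,[-0.03,0,0.04],[0,0.06,0]]]'

```text
clock: 15.95
tcp_pos: [0.466, -0.148, 0.105]
tcp_rot: [-3.125, -0.238, -0.115]
ft_force: [-1.7, -0.5, 0.7]
opening: 0.0099
gripper_force: 0.0
```

```bash
python3 - <<'E'
from plan import *
p,t=hull(); s=monitor.get_state(); print(s["clock"],s["tcp_pos"],s["ft_force"],s["gripper_force"],uw(t))
E
```

```text
[[28.0, 57.0], [22.0, 70.0], [-126.0, 145.0], [-151.0, 74.0], [2.0, 7.0]] t 1.1583093
16.05 [ 0.46569018 -0.14798101  0.1048402 ] [-1.45851023 -0.08511747  0.87231852] 0.01903613379909075 (np.float64(0.03099604445068229), np.float64(0.16075248680788365), np.float64(0.07297542497773629))
```

move_arm --moves '[[10,[-0.04,0,0.03],[0,0.05,0]],[10,[-0.03,0,0.04],[0,0.05,0]],[10,[-0.03,0,0.04],[0,0.05,0]],[10,[-0.04,0,0.03],[0,0.06,0]],[10,[-0.03,0,0.04],[0,0.05,0]],[10,[-0.04,0,0.03],[0,0.05,0]],[10,[-0.04,0,0.02],[0,0,0]],[10,[-0.04,0,0.01],[0,0,0]],[10,[-0.04,0,0],[0,0,0]],[10,[0,0,0],[0,0,0]]]'

```text
clock: 17.05
tcp_pos: [0.4538, -0.1499, 0.0944]
tcp_rot: [-3.121, -0.238, -0.157]
ft_force: [-0.1, -0.1, 0.1]
opening: 0.0099
gripper_force: 0.0
```

```bash
python3 - <<'E'
from plan import *
p,t=hull(); s=monitor.get_state(); print(s["clock"],s["tcp_pos"],s["ft_force"],s["gripper_force"],uw(t),s["q"])
w=viewer.capture("wrist")
a=cv2.resize(p["frame"][100:220,230:350],(400,400),interpolation=cv2.INTER_CUBIC); b=cv2.resize(w["frame"][130:384,100:440],(400,300)); b=np.vstack([b,np.zeros((100,400,3),np.uint8)])
cv2.imwrite("pics/t120.png",cv2.cvtColor(np.hstack([a,b]),cv2.COLOR_RGB2BGR))
E
```

```text
[[26.0, 68.0], [-140.0, 134.0], [-154.0, 66.0], [-0.0, 3.0]] t 1.1774695
17.15 [ 0.45404055 -0.14988452  0.09446037] [-0.06557715  0.26353164  0.75598457] 0.0 (np.float64(0.01995913641508045), np.float64(0.16705311402846768), np.float64(0.10055028448624949)) [ 0.46752777  0.36733767 -0.22215636  2.17041533  0.07799757  0.521175
 -1.22123672]
```

View pics/t120.png

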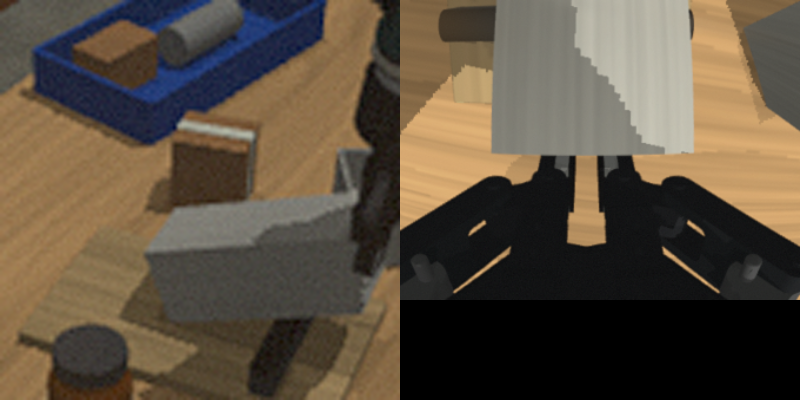

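move_arm --moves '[[10,[-0.1,0,-0.05],[0,0,0]],[10,[-0.15,0,-0.07],[0,0,0]],[10,[-0.15,0,-0.07],[0,0,0]],[10,[-0.15,0,-0.07],[0,0,0]],[10,[-0.1,0,-0.15],[0,0,0]],[10,[-0.05,0,-0.4],[0,0,0]],[10,[0,0,-0.6],[0,0,0]],[10,[0,0,-0.6],[0,0,0]],[10,[0,0,-0.6],[0,0,0]],[10,[0,0,-0.6],[0,0,0]],[10,[0,0,0],[0,0,0]],[10,[0,0,0],[0,0,0]]]'

```text
clock: 18.4
tcp_pos: [0.4135, -0.1562, 0.2198]
tcp_rot: [-3.122, -0.237, -0.158]
ft_force: [-0.7, -0.5, 0.6]
opening: 0.0103
gripper_force: 0.0
```

```bash
python3 - <<'E'
from plan import *
p,t=hull(); s=monitor.get_state(); print(s["clock"],s["tcp_pos"],s["ft_force"])
p,t=hull()
cv2.imwrite("pics/end.png",cv2.cvtColor(cv2.resize(p["frame"][80:230,200:350],(500,500),interpolation=cv2.INTER_CUBIC),cv2.COLOR_RGB2BGR))
E
```

```text
[[28.0, 68.0], [-129.0, 128.0], [-152.0, 62.0], [-1.0, 3.0]] t 1.2000518
18.5 [ 0.41296299 -0.15580177  0.21858632] [-0.66171044  0.53746004 -0.58377014]
[[28.0, 68.0], [-129.0, 129.0], [-152.0, 71.0], [-116.0, 47.0], [-5.0, 7.0], [8.0, 12.0]] t 1.1609007
```

View pics/end.png

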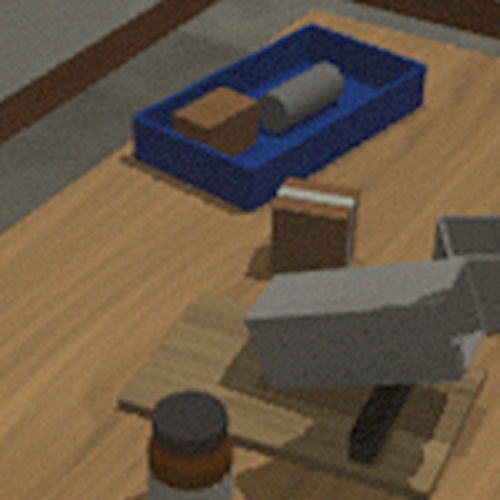

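The bin (around pixels 250–480, 260–385) lies on the rail at about 1.2 rad. Its heel is where it started, the bystanders are untouched and the arm is clear.

```bash
python3 -c "
from h import *
print(ctrl.sign_off())"
```

```text
the job is handed in; nothing more can be done
None
```

The tall bin lies on the stop rail at about 1.2 rad with its bottom edge where it began and the things beside the board untouched; it swung free by about 0.09 rad as it overbalanced, the fingers caught it and let it down the rest of the way, and the job is handed in (no verdict was shown).

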